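Snap the guard cover onto the sample box of a laboratory shaker

ROBOT

A 7-joint arm with a two-finger parallel gripper is mounted at the origin on the work surface. World frame = base frame: x ahead of the robot, y to its left, z up, the work surface at z = 0. Lengths are in m, angles in rad, forces in N, time in s.
With the tool pointing down it reaches from about 0.4 to 0.875 m from the base axis. Payload 19.3 kg.
Tool frame: the origin (TCP) lies midway between the tips of the shut fingers; the grasp point (between the pads) lies 19 mm behind it; z points along the fingers, y is the direction in which the jaws open and shut (so a half turn about z gives the same grasp; the last joint's range is limited). The gripper opens to 85 mm and grips with 20 to 120 N. Pads are 22 mm wide; open, the fingers measure 114 mm over their backs; the gripper's body (76 mm by 85 mm) begins 54 mm behind the grasp point. The pads swing forward as they close: fully open they stand 13 mm farther back than shut.
Start: joints at [-1.289, 0.521, -0.036, 1.599, 0.021, 1.021, -0.113], TCP at [0.215, 0.587, 0.231] pointing down, gripper open.
Joint ranges: [-2.91, 2.91], [-0.3, 2.13], [-1.5, 1.42], [0.17, 2.43], [-1.26, 4.41], [0.16, 1.93], [-2.52, 2.52]. Speed limits (rad/s): [1.89, 1.89, 2.39, 2.39, 3.01, 3.01, 3.01].

INTERFACE

Orientations are given as a unit quaternion [w, x, y, z].
In Python, from workcell import get_obs, camera, sign_off gives the robot as it stands. The module is installed in compiled form; this text tells all that it offers.
- The arm moves only by the tool carry_out, never from a script. Its argument "increments" is text: rows parted by semicolons, each of 7 numbers parted by spaces: the shift along the tool's x, y, z normalised to -1 to 1, where 1 is 0.1 m, then the turn, a rotation vector about the tool's x, y, z normalised to -1 to 1, where 1 is 45 degrees, then the opening, from 0 (shut) to 1 (fully open). In form: tx ty tz wx wy wz gripper; .... A call has exactly 5 rows; each row is the pose to reach, as a shift and turn from the pose commanded when the call began, along the tool's axes at that moment; what a row does not reach only later rows make up. A row lasts 1/8 s, in which the tool goes at most 62.5 mm and 10.7 degrees, less where a joint would pass 70% of its speed; a pose out of reach is approached as far as the arm can. A call with a number of a shift or a turn outside -1 to 1 is refused whole. A call with a gripper value outside its range is refused whole. The fingers move at their own pace and stop on an object; "squeeze" is the grip in N (left out, the last holds). Time passes only in rows, so rows that repeat a pose let the fingers close, or fill a call up. It gives the time, the measured TCP pose, the force and the opening at its end, in the units of the state.
- get_obs(): the state, without advancing time (a new reading comes with each control period).
- camera(name): name is "scene" or "top"; returns a dict with "color" (400x640x3 uint8, blue, green, red), "mtx" (3x3 intrinsics, pixels), "R" (3x3) and "t" (3): a world point X has camera coordinates R X + t. Camera axes: x right, y down, z forward; pixel columns grow to the right and rows downward; lengths in m; the calibration is good to about 2 mm. A picture is of the moment at which its call begins. There is no depth.
- sign_off(): hands the job in, once; it reports no verdict.
The state is a dict: "time_s": time; "joint_pos": joint angles; "joint_velocities": joint speeds; "joint_torque": joint torques, N m; "tcp_pos": TCP position; "tool_rot": TCP orientation; "force": force on the tool from outside, world axes, zero at the start; "ft_torque": the same for the moment, N m; "grip_width": finger opening in m.
Only numpy, scipy, OpenCV 4.12 (cv2) and the standard library are available. Lean on these libraries where they do the work, as an engineer would, in place of code of your own. Each camera call takes 0.05 s, during which the arm holds its last target. There are 200 camera calls.

TASK

Take the blue cover by its handle, set it squarely on the white sample box on the shaker with an orange clip arm on each of the box's two beaded sides, and press it straight down until both clips snap over the rim and the cover lies fully home; then let go. The box gives on soft mounts, so go by feel: press with no more than 20 N so the vials do not crack, and leave the bottles and the basket standing where they are.

Things in the scene. Friction and masses are not known exactly. Their poses are not given: they have to be found in the camera images.
- handle (a point): Centre of the handle of the loose blue cover (about 155 g). The handle is an upright blue bar, 16 mm along x, 56 mm along y, 44 mm tall, standing on the cover's plate; this point is 22 mm below its top, 22 mm above the plate's upper face, 27 mm above the plate's underside. z is up, x and y are the plate's axes. The cover is the same after a half turn about z.
- seat (a point): Centre of the underside (seating face) of the cover's blue plate, 92 mm (x) by 80 mm (y), 5 mm thick; axes as the handle's. Four blue round-ended studs, 8 mm diameter, centres at x +-36.5 and y +-22.5 mm, reach 28 mm below this point; the cover stands on them on the bench at first.
- clip (a point): Lower end of one of the cover's two orange clip arms, 26 mm below the plate's underside and 43 mm from the middle in y; the other is its mirror image. Each is rigid, 26 mm wide along x, sits at the middle of a plate edge y = +-40 mm, swings outward against a spring at the plate edge, reaches out to y = +-45 mm and has an inward tooth.
- rim (a point): Centre of the open mouth of the white sample box, level with its rim; z up, x along its 92 mm length, y across. Inside it is 84 mm (x) by 56 mm (y), 44 mm deep, walls 4 mm; the studs fit with 1.5 mm to spare each side. Home, the cover's underside lies on the rim: handle point 27 mm above this point, axes agreeing either way round. Six red-capped vials stand inside, 10 mm below the rim.
- bead (a point): Middle of one of the grey beads that run along the box's two long sides, 36 mm from the middle in y, 11 mm below the rim, 6 mm thick. The clip teeth snap under them. Set on without force, the cover rests about 9 mm too high; the teeth pass when it is still about 6 mm high, against 10 to 16 N in all, which falls away sharply with the snap.
- carrier: The sample box with the aluminium platform (140 by 114 by 8 mm) it is fixed on; origin at the centre of the platform's underside, 56 mm below the rim, z up, x along the box. It rides on soft rubber mounts on a fixed white shaker housing (160 by 130 by 48 mm): pressed, it sinks straight down up to 18 mm (bottoming out at about 17 N) and comes back up when let go.
- dropper: Small amber bottle with black cap, 38 mm diameter, 85 mm tall, loose; origin at the centre of its underside. Leave it alone.
- reagent: White jar with green cap, 54 mm diameter, 75 mm tall, loose; origin at the centre of its underside. Leave it alone.
- basket: Open turquoise basket, 75 by 75 by 45 mm, loose; origin at the centre of its underside. Leave it alone.
There are look-alikes about, which are no part of the job. Of the things that look like the part that bears handle, take the one that is nearest to the robot's base at the start.

How it is judged:
By the outcome, as a careful person would: the job done as asked, in the order asked, and still so for the second after the job is handed in, with the robot touching nothing.
It also fails if it takes over 61 s, if anything falls off the work surface, if the arm or the gripper's body presses on something with over 40 N, if the wrist force passes 120 N, or if a joint passes its speed limit or range.

## Working session

There is one attempt and no reset: what is moved stays moved. The work goes in short steps, Python scripts to look and compute and a tool call to move; the robot and the scene stay as the last step left them, time stands still between calls to the robot, and variables do not carry over. Pictures are saved under pics/ and viewed, about 8 in all and at most 12, crops included, and the job is handed in when it is done.

Besides the shell and the picture viewer there is one more tool, called as name(argument=value, ...) on one line, values as JSON. carry_out: Moves the arm, as the interface text tells. Its arguments: {"type":"object","properties":{"increments":{"type":"string"},"squeeze":{"type":"number"}},"required":["increments"]}

```bash
mkdir -p pics; python3 - <<'E'
from workcell import get_obs, camera
import cv2,pickle
o=get_obs();print({k:(o[k]) for k in("time_s","tcp_pos","tool_rot","force","grip_width")})
for n in("scene","top"):
    c=camera(n);cv2.imwrite(f"pics/{n}0.png",c["color"]);pickle.dump(c,open(f"{n}0.pkl","wb"));print(n,c["mtx"].tolist(),(-c["R"].T@c["t"]).tolist(),c["R"].tolist())
E
```

```text
{'time_s': 0.0, 'tcp_pos': array([0.21531859, 0.58639857, 0.23072004]), 'tool_rot': array([-2.79160856e-05,  1.74991970e-01,  9.84569703e-01, -5.56711666e-04]), 'force': array([ 0.27900476, -0.22363882, -0.20785163]), 'grip_width': 0.08494425580971378}
scene [[379.6435508826699, 0.0, 318.4000115972337], [0.0, 379.6435508826699, 200.64169948777283], [0.0, 0.0, 1.0]] [1.2028848863340098, 0.21816038731487544, 0.5744642262918562] [[-0.3425504529835527, 0.939353603111728, 0.01655280887876952], [0.5880726978523689, 0.22812395354657164, -0.7759703369710202], [-0.732686624145275, -0.25607473545685033, -0.6305521712430343]]
top [[409.909722239039, 0.0, 315.5985174727689], [0.0, 409.909722239039, 195.6038302918079], [0.0, 0.0, 1.0]] [0.5424144085458926, 0.03624611073217098, 1.0107658634970582] [[-0.023193982308012895, -0.9992880841475702, -0.029755067893957522], [-0.9927657108332487, 0.026529398583450606, -0.1171001042038581], [0.11780612283939064, 0.02682379338346558, -0.9926742675873449]]
```

View pics/scene0.png

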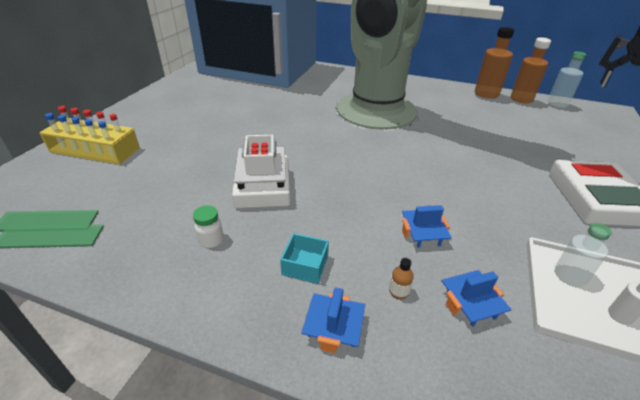

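View pics/top0.png

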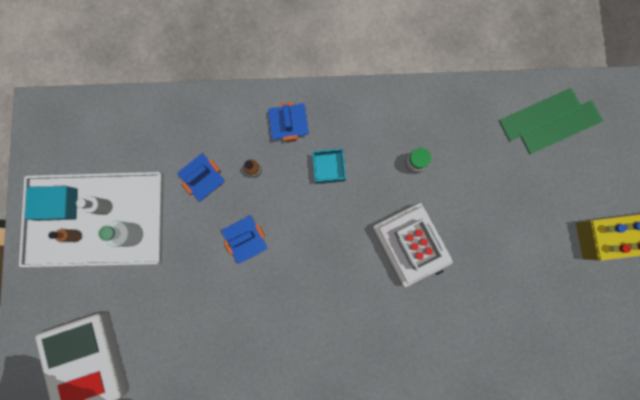

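Three blue covers appear in the top view, at (288,122), (201,176) and (244,239). The one at (244,239) is lowest in the picture, so it has the smallest x and is nearest the base. In the scene view it is at (427,225). I'll confirm this in enlarged crops.

```bash
cat > h.py <<'E'
import numpy as np,cv2,pickle
from scipy.optimize import least_squares
def load(n): return pickle.load(open(n+".pkl","rb"))
def ray(c,u,v,z):
    d=c["R"].T@np.linalg.solve(c["mtx"],[u,v,1]);o=-c["R"].T@c["t"];return o+d*(z-o[2])/d[2]
def proj(c,X):
    p=(np.atleast_2d(X)@c["R"].T+c["t"])@c["mtx"].T;return p[:,:2]/p[:,2:]
def tri(obs):
    A=[];b=[]
    for c,u,v in obs:
        d=c["R"].T@np.linalg.solve(c["mtx"],[u,v,1]);d/=np.linalg.norm(d);P=np.eye(3)-np.outer(d,d)
        A.append(P);b.append(P@(-c["R"].T@c["t"]))
    return np.linalg.lstsq(np.vstack(A),np.hstack(b),rcond=None)[0]
def crop(img,x,y,w,h,s): return cv2.resize(img[y:y+h,x:x+w],None,fx=s,fy=s,interpolation=cv2.INTER_CUBIC)
E
python3 - <<'E'
from h import *
t,s=load("top0"),load("scene0")
for u,v in((288,122),(201,176),(244,239)):
    p=ray(t,u,v,.06);print(p,np.hypot(*p[:2]))
print(ray(t,416,243,.1),ray(s,260,145,.1))
a=crop(t["color"],210,205,66,66,6);b=crop(t["color"],366,195,96,99,4)
print(a.shape,b.shape)
cv2.imwrite("pics/c1.png",np.hstack([a,b]))
a=crop(s["color"],395,195,66,66,6);b=crop(s["color"],223,125,80,88,4.5)
cv2.imwrite("pics/c2.png",np.hstack([a,b[:396]]))
E
```

```text
[0.83424954 0.1238472  0.06      ] 0.8433922084683788
[0.70927156 0.33245227 0.06      ] 0.783320276795642
[0.55834711 0.23039511 0.06      ] 0.60401440455789
[ 0.54002017 -0.15684298  0.1       ] [ 0.50294815 -0.17832307  0.1       ]
(396, 396, 3) (396, 384, 3)
```

View pics/c1.png

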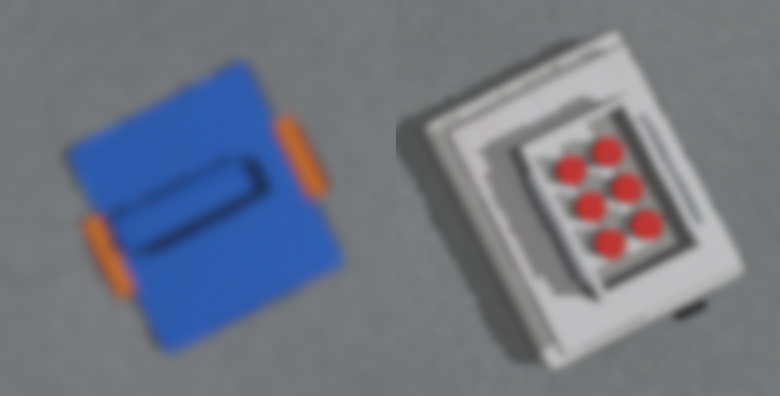

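View pics/c2.png

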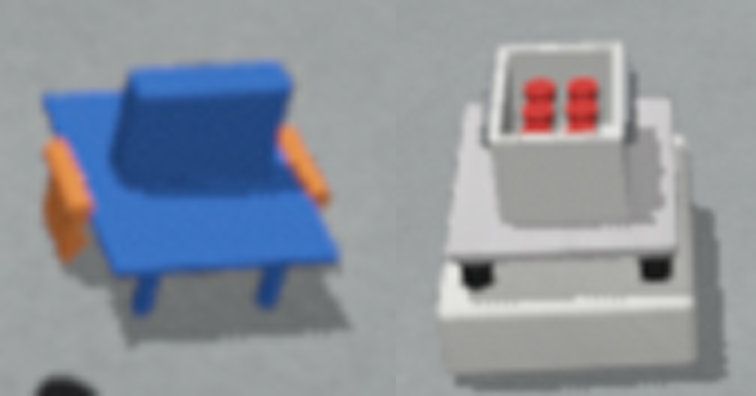

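```bash
cat >> h.py <<'E'
def R2(a): return np.array([[np.cos(a),-np.sin(a)],[np.sin(a),np.cos(a)]])
def body(p,L): # p x,y,z,yaw
    L=np.atleast_2d(L); return np.c_[L[:,:2]@R2(p[3]).T+p[:2],L[:,2]+p[2]]
def fit(groups,p0,fixz=None):
    def f(q):
        p=np.array(q) if fixz is None else np.array([q[0],q[1],fixz,q[2]])
        return np.concatenate([(proj(c,body(p,L))-uv).ravel() for c,L,uv in groups])
    s=least_squares(f,p0,loss="soft_l1");return s.x,f(s.x).reshape(-1,2)
def un(pts,x,y,s,ox=0): return (np.array(pts,float)-[ox,0]+.5)/s-.5+[x,y]
E
python3 - <<'E'
from h import *
t,s=load("top0"),load("scene0");np.set_printoptions(precision=4,suppress=True)
# cover: origin seat ; seat z=.028
a,b,h=.046,.040,.005
ut=un([(243,60),(342,265),(166,354),(68,155)],210,205,6)
us=un([(43,94),(118,272),(338,262)],395,195,6)
# world dirs: find labels by yaw~26deg: +x up-left in image
C=np.array([[a,-b,h],[-a,-b,h],[-a,b,h],[a,b,h]])
# scene: (43,94) (118,272) (338,262): identify by nearest after top fit
x,r=fit([(t,C,ut)],[.55,.23,.45],.028);print("top",x,np.degrees(x[2]));print(r)
P=proj(s,body([x[0],x[1],.028,x[2]],C));print("scene pred",P,"meas",us)
idx=[int(np.argmin(np.linalg.norm(P-u,axis=1))) for u in us];print(idx)
x,r=fit([(s,C[idx],us)],x,.028);print("scene",x);print(r)
x,r=fit([(t,C,ut),(s,C[idx],us)],x,.028);print("both",x,np.degrees(x[2]));print(r)
# box
B=np.array([[.046,-.032,0],[-.046,-.032,0],[-.046,.032,0],[.046,.032,0]])
Q=np.array([[.07,-.057,-.048],[-.07,-.057,-.048],[-.07,.057,-.048],[.07,.057,-.048]])
bt=un([(622,98),(700,243),(600,300),(516,148)],366,195,4,396)
bs=un([(500,44),(624,42),(634,140),(489,142)],223,125,4.5,396)
qs=un([(468,103),(672,97),(678,250),(447,257)],223,125,4.5,396)
x,r=fit([(t,B,bt)],[.53,-.16,.5],.125);print("boxtop",x);print(r)
p=[x[0],x[1],.125,x[2]]
P=proj(s,body(p,B));print(P,bs)
m=lambda P,us:[int(np.argmin(np.linalg.norm(P-P.mean(0)-u+us.mean(0),axis=1))) for u in us]
i1=m(P,bs);i2=m(proj(s,body(p,Q)),qs);print(i1,i2)
for g in ([(t,B,bt),(s,B[i1],bs)],[(s,B[i1],bs),(s,Q[i2],qs)],[(t,B,bt),(s,B[i1],bs),(s,Q[i2],qs)]):
    x,r=fit(g,p);print("box",x,np.degrees(x[3]));print(r.ravel())
E
```

```text
top [0.5582 0.2367 0.4551] 26.077394983274004
[[ 0.0433 -0.1455]
 [ 0.6386 -0.013 ]
 [-0.0966  0.8127]
 [-0.5659 -0.5697]]
scene pred [[414.2239 238.2811]
 [401.7712 208.9989]
 [436.6525 207.0068]
 [452.169  235.8297]] meas [[401.75   210.25  ]
 [414.25   239.9167]
 [450.9167 238.25  ]]
[1, 0, 3]
scene [0.564  0.237  0.4381]
[[-0.0495  0.1388]
 [-0.8002  0.0685]
 [ 0.9199 -0.2727]]
both [0.5597 0.2367 0.4514] 25.86548888161462
[[ 0.1107 -0.7523]
 [ 0.5762 -0.5662]
 [-0.2088  0.1434]
 [-0.5466 -1.2903]
 [-0.0245 -0.8797]
 [-0.2232 -1.1818]
 [ 1.1614 -1.8726]]
boxtop [ 0.5385 -0.158   0.454 ]
[[-0.3966 -1.5039]
 [ 1.3481  0.7297]
 [-0.2488  0.4946]
 [-0.2084 -0.239 ]]
[[244.9597 156.1115]
 [246.7057 135.2054]
 [273.8694 134.2067]
 [274.4453 154.8815]] [[245.7222 134.3889]
 [273.2778 133.9444]
 [275.5    155.7222]
 [243.2778 156.1667]]
[1, 2, 3, 0] [1, 2, 3, 0]
box [ 0.5388 -0.1585  0.125   0.4579] 26.234177304407826
[-0.2623 -1.6757  1.6292  0.4769  0.091   0.345  -0.0175 -0.3098  0.6444
  0.8686  0.2599  0.263  -1.2534 -0.846   1.477  -0.    ]
box [ 0.5511 -0.1532  0.1328  0.4415] 25.297459003695565
[ 0.1243  0.636   0.2006  0.2348 -2.0057 -0.4535  0.1712  0.157  -0.495
  0.3138  0.8059  0.0958  0.9604 -0.7736 -0.4492 -0.1995]
box [ 0.5392 -0.1592  0.1243  0.4466] 25.589137463973277
[ 0.2957 -1.8123  1.7481  0.5343  0.0641  0.085   0.4002 -0.7569  0.543
  1.0589  0.143   0.6021 -1.8542 -0.461   0.8878  0.2098 -0.0235  0.5348
  0.5157  0.2199  0.9253 -1.266   0.4953 -0.5829]
```

carry_out(increments="-0.2 -0.1 0 0 0 0.2 1; -0.4 -0.2 0 0 0 0.4 1; -0.6 -0.3 0 0 0 0.6 1; -0.8 -0.4 0 0 0 0.8 1; -1 -0.47 0 0 0 0.976 1", squeeze=40)

```text
time_s: 0.72
tcp_pos: [0.2934, 0.5074, 0.2311]
tool_rot: [0.0, 0.533, 0.846, -0.0]
force: [-0.6, 1.0, 0.3]
grip_width: 0.0856
```

```bash
cat > plan.py <<'E'
import sys,numpy as np
from workcell import get_obs
from scipy.spatial.transform import Rotation as R
def rot(o): return R.from_quat(np.r_[o["tool_rot"][1:],o["tool_rot"][0]])
def plan(tgt,yawdeg):
    o=get_obs();r=rot(o);a=np.radians(yawdeg);y=np.array([np.cos(a),np.sin(a),0]);z=np.array([0,0,-1.])
    T=R.from_matrix(np.c_[np.cross(y,z),y,z])
    print("t",round(o["time_s"],2),"tcp",o["tcp_pos"].round(4),"yaw",np.degrees(np.arctan2(*r.as_matrix()[1::-1,1])).round(2),"F",o["force"].round(2),"M",o["ft_torque"].round(3),"w",round(o["grip_width"],4),"q",o["joint_pos"].round(2))
    print("units shift",(r.inv().apply(np.array(tgt)-o["tcp_pos"])/.1).round(3),"turn",((r.inv()*T).as_rotvec()/(np.pi/4)).round(4))
if __name__=="__main__":
    v=[float(x) for x in sys.argv[1:]];plan(v[:3],v[3])
E
python3 plan.py .5595 .2367 .14 25.9
```

```text
t 0.72 tcp [0.2934 0.5074 0.2311] yaw 25.64 F [-0.64  0.98  0.34] M [ 0.051 -0.012  0.037] w 0.0856 q [-1.26  0.46  0.16  1.71 -0.09  0.97 -0.62]
units shift [-3.592  1.228  0.912] turn [-0.0005  0.0004 -0.0057]
```

carry_out(increments="-0.25 0.08 0.04 0 0 0 1; -0.5 0.16 0.08 0 0 0 1; -0.7 0.24 0.12 0 0 0 1; -0.9 0.31 0.16 0 0 0 1; -1 0.34 0.18 0 0 0 1")

```text
time_s: 1.35
tcp_pos: [0.368, 0.4321, 0.213]
tool_rot: [0.0, 0.531, 0.847, -0.0]
force: [0.8, 0.1, 0.1]
grip_width: 0.0852
```

carry_out(increments="-0.25 0.08 0.04 0 0 0 1; -0.5 0.16 0.08 0 0 0 1; -0.7 0.24 0.12 0 0 0 1; -0.9 0.31 0.16 0 0 0 1; -1 0.34 0.18 0 0 0 1")

```text
time_s: 1.98
tcp_pos: [0.442, 0.3575, 0.1951]
tool_rot: [-0.0, 0.531, 0.848, -0.0]
force: [0.2, -0.1, 0.3]
grip_width: 0.0855
```

carry_out(increments="-0.25 0.08 0.04 0 0 0 1; -0.5 0.16 0.08 0 0 0 1; -0.7 0.24 0.12 0 0 0 1; -0.9 0.31 0.16 0 0 0 1; -1 0.34 0.18 0 0 0 1")

```text
time_s: 2.6
tcp_pos: [0.5162, 0.2826, 0.1771]
tool_rot: [-0.0, 0.531, 0.848, -0.0]
force: [0.5, 0.5, 0.0]
grip_width: 0.085
```

```bash
python3 plan.py .5595 .2367 .14 25.9
```

```text
t 2.6 tcp [0.5162 0.2826 0.1771] yaw 25.9 F [0.51 0.51 0.01] M [0.047 0.011 0.009] w 0.085 q [-0.74  0.53  0.19  1.76 -0.13  0.86 -0.03]
units shift [-0.602  0.189  0.371] turn [-0.0003 -0.      0.0001]
```

carry_out(increments="-0.2 0.06 0.1 0 0 0 1; -0.4 0.12 0.2 0 0 0 1; -0.6 0.19 0.37 0 0 0 1; -0.6 0.19 0.37 0 0 0 1; -0.6 0.19 0.37 0 0 0 1")

```text
time_s: 3.22
tcp_pos: [0.559, 0.2378, 0.1404]
tool_rot: [-0.0, 0.53, 0.848, 0.0]
force: [0.3, -0.3, -0.4]
grip_width: 0.0851
```

```bash
python3 plan.py .5595 .2367 .039 25.9; python3 - <<'E'
from h import *
from workcell import camera
c=camera("scene");pickle.dump(c,open("scene1.pkl","wb"));cv2.imwrite("pics/s1.png",crop(c["color"],360,120,140,140,4))
E
```

```text
t 3.23 tcp [0.559  0.2378 0.1404] yaw 25.95 F [ 0.3  -0.32 -0.43] M [0.002 0.002 0.019] w 0.0851 q [-0.62  0.61  0.18  1.74 -0.14  0.81  0.08]
units shift [-1.300e-02 -1.000e-03  1.014e+00] turn [-0.     -0.0006  0.0011]
```

View pics/s1.png

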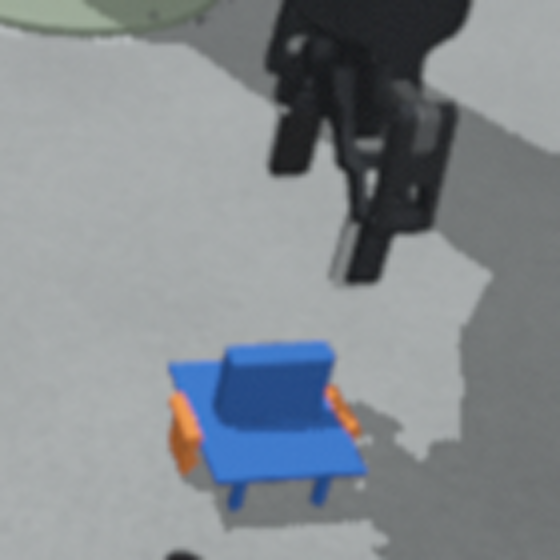

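The gripper is open above the right cover. Its handle top is at about (275,350) in the crop, between the fingertips at (290,170) and (360,280). I'm going down now.

carry_out(increments="0 0 0.25 0 0 0 1; 0 0 0.5 0 0 0 1; 0 0 0.75 0 0 0 1; 0 0 0.9 0 0 0 1; 0 0 1 0 0 0 1")

```text
time_s: 3.9
tcp_pos: [0.5592, 0.2376, 0.0401]
tool_rot: [-0.0, 0.53, 0.848, 0.0]
force: [0.6, 0.8, -0.3]
grip_width: 0.0853
```

carry_out(increments="0 0 0.01 0 0 0 1; 0 0 0.01 0 0 0 0.5; 0 0 0.01 0 0 0 0; 0 0 0.01 0 0 0 0; 0 0 0.01 0 0 0 0", squeeze=60)

```text
time_s: 4.53
tcp_pos: [0.5594, 0.2373, 0.0396]
tool_rot: [0.0, 0.531, 0.848, 0.0]
force: [-3.2, -1.5, 4.7]
grip_width: 0.0153
```

carry_out(increments="0 0 0 0 0 0 0; 0 0 0 0 0 0 0; 0 0 0 0 0 0 0; 0 0 -0.1 0 0 0 0; 0 0 -0.3 0 0 0 0")

```text
time_s: 5.15
tcp_pos: [0.5589, 0.237, 0.0698]
tool_rot: [-0.0, 0.531, 0.848, -0.001]
force: [-0.0, -0.4, -0.9]
grip_width: 0.0154
```

carry_out(increments="0 0 -0.25 0 0 0 0; 0 0 -0.5 0 0 0 0; 0 0 -0.75 0 0 0 0; -0.1 -0.05 -0.9 0 0 0 0; -0.25 -0.1 -1 0 0 0 0")

```text
time_s: 5.78
tcp_pos: [0.5612, 0.2094, 0.1704]
tool_rot: [0.0, 0.53, 0.848, 0.0]
force: [-0.0, -0.2, -2.5]
grip_width: 0.0151
```

```bash
python3 plan.py .539 -.159 .21 25.8; python3 - <<'E'
from h import *
from workcell import camera
c=camera("scene");pickle.dump(c,open("scene2.pkl","wb"))
d=camera("top");pickle.dump(d,open("top2.pkl","wb"))
cv2.imwrite("pics/s2.png",np.hstack([crop(c["color"],360,50,140,160,3),crop(d["color"],170,150,126,160,3)]))
E
```

```text
t 5.78 tcp [0.5612 0.2094 0.1704] yaw 25.93 F [-0.04 -0.22 -2.46] M [-0.076 -0.013  0.025] w 0.0151 q [-0.59  0.56  0.19  1.74 -0.13  0.86  0.12]
units shift [-3.216 -1.811 -0.397] turn [0.0008 0.0002 0.003 ]
```

View pics/s2.png

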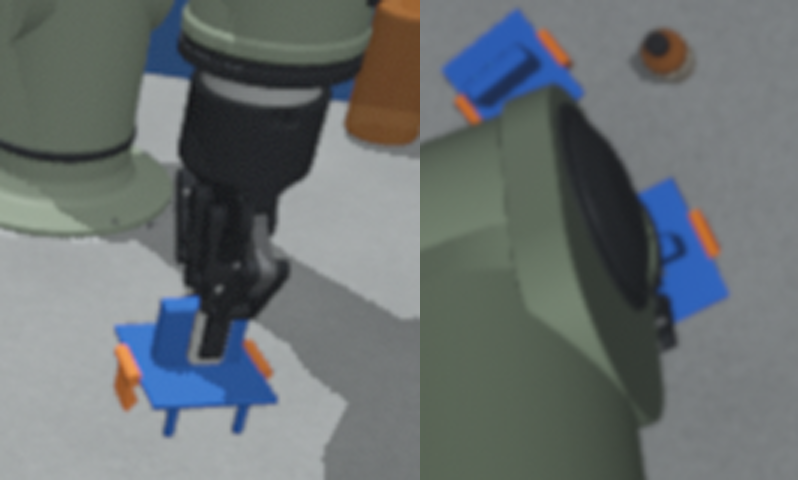

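carry_out(increments="-0.15 -0.1 -0.1 0 0 0 0; -0.35 -0.2 -0.2 0 0 0 0; -0.55 -0.3 -0.3 0 0 0 0; -0.75 -0.4 -0.4 0 0 0 0; -0.95 -0.5 -0.4 0 0 0 0")

```text
time_s: 6.5
tcp_pos: [0.5581, 0.1013, 0.2105]
tool_rot: [0.0, 0.531, 0.848, 0.001]
force: [-0.2, 0.3, -1.3]
grip_width: 0.0154
```

carry_out(increments="-0.2 -0.1 0 0 0 0 0; -0.4 -0.22 0 0 0 0 0; -0.6 -0.34 0 0 0 0 0; -0.8 -0.45 0 0 0 0 0; -1 -0.56 0 0 0 0 0")

```text
time_s: 7.12
tcp_pos: [0.5509, -0.0132, 0.2098]
tool_rot: [0.0, 0.531, 0.848, 0.0]
force: [0.8, -0.0, -1.7]
grip_width: 0.0155
```

carry_out(increments="-0.2 -0.1 0 0 0 0 0; -0.4 -0.22 0 0 0 0 0; -0.6 -0.34 0 0 0 0 0; -0.8 -0.45 0 0 0 0 0; -0.9 -0.5 0 0 0 0 0")

```text
time_s: 7.75
tcp_pos: [0.545, -0.1161, 0.2097]
tool_rot: [0.0, 0.531, 0.847, -0.0]
force: [1.3, 0.1, -2.1]
grip_width: 0.0152
```

```bash
python3 plan.py .539 -.159 .21 25.8
```

```text
t 7.75 tcp [ 0.545  -0.1161  0.2097] yaw 25.82 F [ 1.26  0.09 -2.05] M [ 0.076  0.004 -0.091] w 0.0152 q [-0.08  0.45  0.25  1.81 -0.14  0.89  0.68]
units shift [-0.36  -0.241 -0.003] turn [0.0001 0.0005 0.0005]
```

carry_out(increments="-0.1 -0.08 0 0 0 0 0; -0.2 -0.16 0 0 0 0 0; -0.36 -0.24 0 0 0 0 0; -0.36 -0.24 0 0 0 0 0; -0.36 -0.24 0 0 0 0 0")

```text
time_s: 8.38
tcp_pos: [0.5397, -0.1569, 0.2092]
tool_rot: [-0.0, 0.53, 0.848, 0.0]
force: [-0.5, -0.0, -2.1]
grip_width: 0.0155
```

```bash
python3 plan.py .539 -.159 .21 25.8; python3 - <<'E'
from h import *
from workcell import camera
c=camera("scene");pickle.dump(c,open("scene3.pkl","wb"))
d=camera("top");pickle.dump(d,open("top3.pkl","wb"))
cv2.imwrite("pics/s3.png",np.hstack([crop(c["color"],215,90,100,120,5),crop(d["color"],375,185,75,150,4)]))
E
```

```text
t 8.38 tcp [ 0.5397 -0.1569  0.2092] yaw 25.93 F [-0.5  -0.04 -2.06] M [-0.026 -0.047  0.016] w 0.0155 q [-0.01  0.46  0.26  1.8  -0.14  0.9   0.76]
units shift [-0.016 -0.016 -0.008] turn [ 0.     -0.0003  0.0028]
```

View pics/s3.png

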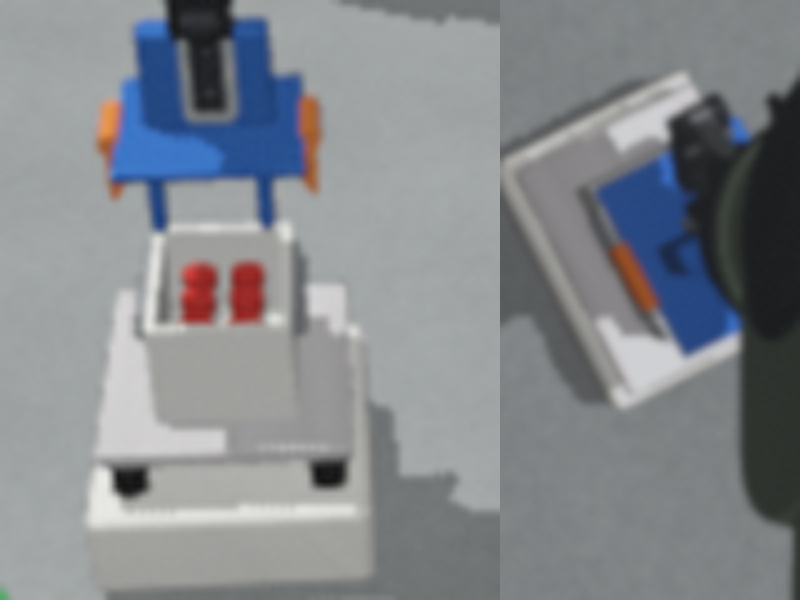

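```bash
python3 - <<'E'
from h import *
np.set_printoptions(precision=4,suppress=True)
t,s,t3,s3=load("top0"),load("scene0"),load("top3"),load("scene3")
tcp=np.array([.5397,-.1569,.2092]);yaw=np.radians(25.93)
zs=tcp[2]-.0115
C=np.array([[.046,-.04,.005],[-.046,-.04,.005],[-.046,.04,.005],[.046,.04,.005]])
pred=body([tcp[0],tcp[1],zs,yaw],C)
ut=un([(592,187),(686,356)],375,185,4,500)
print("top pred",proj(t3,pred)[[3,2]],"meas",ut)
for u,X in zip(ut,pred[[3,2]]): print(" top err world(meas-pred)",ray(t3,*u,X[2])-X)
us=un([(110,172),(305,172),(124,80),(302,75)],215,90,5)
print("scene pred",proj(s3,pred),"meas",us)
P=proj(s3,pred)
for u in us:
    i=np.argmin(np.linalg.norm(P-u,axis=1));print(" scene err",i,ray(s3,*u,pred[i][2])-pred[i])
def red(c,x,y,w,h):
    im=c["color"][y:y+h,x:x+w].astype(float);b,g,r=im[...,0],im[...,1],im[...,2]
    wt=np.clip(r-np.maximum(g,b)-40,0,120);yy,xx=np.mgrid[y:y+h,x:x+w]
    return np.array([(wt*xx).sum(),(wt*yy).sum()])/wt.sum()
rc=red(t,366,195,96,99);print("red",rc)
for zr in(.12,.125,.13): print(zr,ray(t,*rc,zr-.011))
# rim corners, sharper
cv2.imwrite("pics/b.png",np.hstack([crop(t["color"],388,208,60,70,7),crop(s["color"],238,128,45,70,7)]))
E
```

```text
top pred [[397.745  231.4165]
 [420.7214 273.9662]] meas [[397.625 231.375]
 [421.125 273.625]]
 top err world(meas-pred) [0.0001 0.0002 0.    ]
 top err world(meas-pred) [ 0.0006 -0.0008  0.    ]
scene pred [[237.1511 124.407 ]
 [239.7163 104.8965]
 [275.6909 103.8573]
 [276.4016 123.0946]] meas [[236.6 124. ]
 [275.6 124. ]
 [239.4 105.6]
 [275.  104.6]]
 scene err 0 [-0.0011 -0.0019  0.    ]
 scene err 3 [0.0042 0.0001 0.    ]
 scene err 1 [0.0034 0.0011 0.    ]
 scene err 2 [0.0041 0.0002 0.    ]
red [419.0604 244.0372]
0.12 [ 0.5377 -0.1614  0.109 ]
0.125 [ 0.5377 -0.1603  0.114 ]
0.13 [ 0.5377 -0.1592  0.119 ]
```

View pics/b.png

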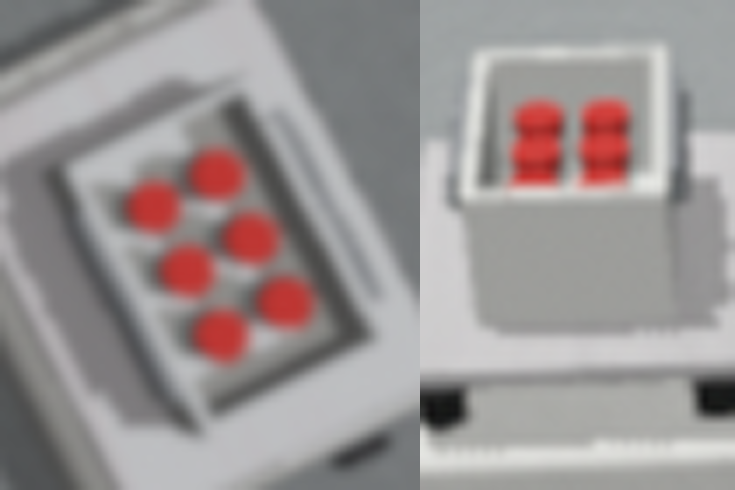

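```bash
python3 - <<'E'
from h import *
np.set_printoptions(precision=4,suppress=True)
t,s=load("top0"),load("scene0")
it=un([(250,92),(372,335),(212,415)],388,208,7)
I=np.array([[.042,-.028,0],[-.042,-.028,0],[-.042,.028,0]])
ct=un([(218,175),(251,238),(286,302),(154,207),(188,270),(221,336)],388,208,7)
os_=un([(478,45),(668,45),(680,198),(460,200)],238,128,7,420)+[.6,-.5]
O=np.array([[-.046,.032,0],[-.046,-.032,0],[.046,-.032,0],[.046,.032,0]])
P=proj(s,body([.538,-.16,.125,.45],O))
O=O[[int(np.argmin(np.linalg.norm(P-u,axis=1))) for u in os_]]
def res(q,parts):
    p=q[:4];a,b=q[4:]
    K=np.array([[a,-b,-.010],[0,-b,-.010],[-a,-b,-.010],[a,b,-.010],[0,b,-.010],[-a,b,-.010]])
    g={"i":(t,I,it),"c":(t,K,ct),"s":(s,O,os_)}
    return np.concatenate([(proj(c,body(p,L))-u).ravel() for c,L,u in(g[k] for k in parts)])
for parts in("i","c","ics","is","cs"):
    q0=np.array([.538,-.16,.125,.45,.018,.012])
    S=least_squares(lambda q:np.r_[res(q,parts),(q[2]-.125)/.05],q0)
    print(parts,S.x,np.degrees(S.x[3]).round(2),"rms",np.sqrt(np.mean(S.fun**2)).round(3))
E
```

```text
i [ 0.5386 -0.1654  0.1052  0.4194  0.018   0.012 ] 24.03 rms 0.201
c [ 0.5379 -0.1599  0.125   0.44    0.0219  0.0111] 25.21 rms 0.068
ics [ 0.538  -0.1595  0.1261  0.4397  0.0218  0.0111] 25.19 rms 0.536
is [ 0.5383 -0.1592  0.1263  0.4392  0.018   0.012 ] 25.16 rms 0.711
cs [ 0.5378 -0.1593  0.126   0.4478  0.0218  0.0111] 25.66 rms 0.486
```

```bash
python3 plan.py .5379 -.1594 .17 25.4
```

```text
t 8.47 tcp [ 0.5397 -0.1565  0.2093] yaw 25.96 F [-0.24  0.06 -1.92] M [0.006 0.045 0.057] w 0.0153 q [-0.01  0.46  0.26  1.8  -0.14  0.9   0.76]
units shift [-0.018 -0.029  0.393] turn [ 0.0001 -0.0003  0.0125]
```

carry_out(increments="-0.018 -0.029 0.1 0 0 0.0125 0; -0.018 -0.029 0.2 0 0 0.0125 0; -0.018 -0.029 0.3 0 0 0.0125 0; -0.018 -0.029 0.38 0 0 0.0125 0; -0.018 -0.029 0.39 0 0 0.0125 0")

```text
time_s: 9.1
tcp_pos: [0.5375, -0.1598, 0.1696]
tool_rot: [-0.0, 0.535, 0.845, -0.0]
force: [-0.1, -0.5, -1.1]
grip_width: 0.0149
```

```bash
python3 plan.py .5379 -.1594 .157 25.4; python3 - <<'E'
from h import *
from workcell import camera
c=camera("scene");pickle.dump(c,open("scene4.pkl","wb"))
d=camera("top");pickle.dump(d,open("top4.pkl","wb"))
cv2.imwrite("pics/s4.png",np.hstack([crop(c["color"],225,100,70,100,6),crop(d["color"],380,200,60,100,6)]))
E
```

```text
t 9.1 tcp [ 0.5375 -0.1598  0.1696] yaw 25.36 F [-0.15 -0.5  -1.11] M [ 0.069  0.062 -0.002] w 0.0149 q [ 0.01  0.51  0.24  1.84 -0.16  0.81  0.78]
units shift [0.002 0.005 0.126] turn [-0.0011 -0.0007 -0.0009]
```

View pics/s4.png

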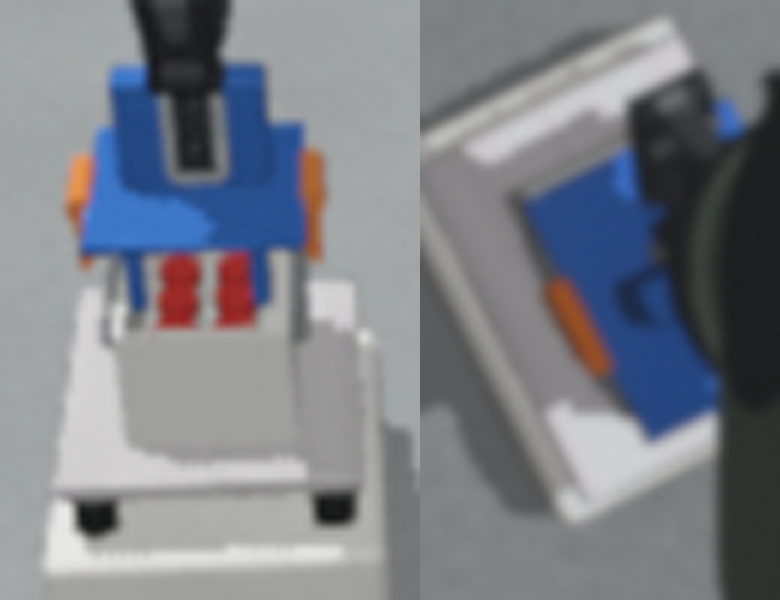

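```bash
python3 - <<'E'
from h import *
np.set_printoptions(precision=1,suppress=True)
c=load("scene4");s=6
im=crop(c["color"],225,100,75,100,s)
def seg(p,L,col,off):
    q=(proj(c,body(p,np.array(L)))+off-[225,100]+.5)*s-.5
    cv2.polylines(im,[np.int32(q.round()*16)],False,col,1,cv2.LINE_AA,4);return q
off=np.array([-.6,.5])
b=[.538,-.1595,.126,np.radians(25.4)]
r=lambda a,b,z:[(a,-b,z),(-a,-b,z),(-a,b,z),(a,b,z),(a,-b,z)]
print(seg(b,r(.046,.032,0),(0,255,0),off)); seg(b,r(.042,.028,0),(0,255,0),off)
seg(b,r(.07,.057,-.048),(0,255,0),off)
k=[.5375,-.1598,.1696-.0115,np.radians(25.36)]
print(seg(k,r(.046,.04,.005),(0,255,255),off)); seg(k,r(.046,.04,0),(0,255,255),off)
for y in(-.0225,.0225):
    for e in(-.004,.004): print(seg(k,[(.0365,y+e,0),(.0365,y+e,-.028)],(255,255,0),off))
cv2.imwrite("pics/s5.png",im)
E
```

```text
[[114.  337.9]
 [127.3 212.7]
 [290.3 207.6]
 [290.8 331.5]
 [114.  337.9]]
[[ 79.7 248.4]
 [ 96.4 127.1]
 [305.4 121.3]
 [307.1 241.1]
 [ 79.7 248.4]]
[[121.3 246. ]
 [129.3 313. ]]
[[143.9 245.2]
 [151.4 312.2]]
[[247.7 241.9]
 [253.  308.7]]
[[270.1 241.2]
 [274.9 307.9]]
```

View pics/s5.png

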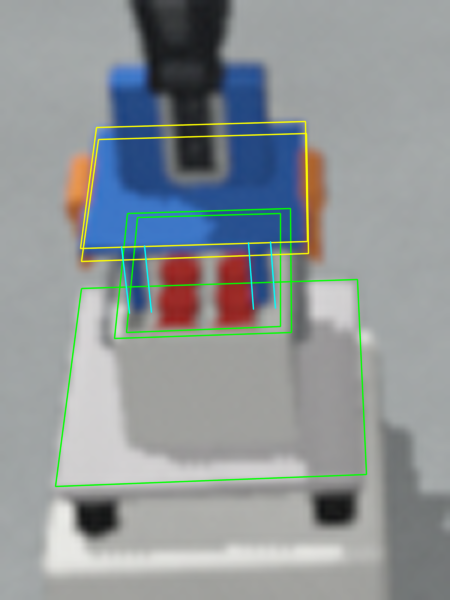

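The scene overlay shows a small common calibration bias on both cover and box. The two agree with each other to about 1 mm and 1°. Next I'll lower by feel: if the studs miss, force should show at TCP z≈0.165, and if they enter, only at about 0.147.

carry_out(increments="0.004 0.005 0.02 0 0 0 0; 0.004 0.005 0.04 0 0 0 0; 0.004 0.005 0.06 0 0 0 0; 0.004 0.005 0.07 0 0 0 0; 0.004 0.005 0.08 0 0 0 0")

```text
time_s: 9.82
tcp_pos: [0.5381, -0.1593, 0.1622]
tool_rot: [-0.0, 0.535, 0.845, -0.0]
force: [-0.7, -0.3, -1.4]
grip_width: 0.0154
```

```bash
python3 plan.py .5379 -.1594 .157 25.4
```

```text
t 9.82 tcp [ 0.5381 -0.1593  0.1622] yaw 25.36 F [-0.66 -0.31 -1.43] M [-0.045  0.036 -0.021] w 0.0154 q [ 0.01  0.52  0.24  1.85 -0.17  0.8   0.78]
units shift [-0.    -0.002  0.052] turn [-0.     -0.     -0.0009]
```

carry_out(increments="0 0 0.01 0 0 0 0; 0 0 0.02 0 0 0 0; 0 0 0.03 0 0 0 0; 0 0 0.04 0 0 0 0; 0 0 0.05 0 0 0 0")

```text
time_s: 10.45
tcp_pos: [0.5381, -0.1593, 0.1572]
tool_rot: [0.0, 0.535, 0.845, -0.0]
force: [-0.1, -0.1, -1.5]
grip_width: 0.0151
```

carry_out(increments="0 0 0.01 0 0 0 0; 0 0 0.02 0 0 0 0; 0 0 0.03 0 0 0 0; 0 0 0.04 0 0 0 0; 0 0 0.05 0 0 0 0")

```text
time_s: 11.08
tcp_pos: [0.5381, -0.1594, 0.1523]
tool_rot: [0.0, 0.535, 0.845, -0.0]
force: [0.3, -0.7, -0.4]
grip_width: 0.0155
```

```bash
python3 plan.py .5379 -.1594 .157 25.4
```

```text
t 11.07 tcp [ 0.5381 -0.1594  0.1523] yaw 25.36 F [ 0.29 -0.71 -0.41] M [-0.319 -0.097  0.001] w 0.0155 q [ 0.01  0.53  0.24  1.85 -0.17  0.77  0.78]
units shift [ 0.001 -0.002 -0.047] turn [ 0.0001  0.0002 -0.0009]
```

carry_out(increments="0 0 0.01 0 0 0 0; 0 0 0.02 0 0 0 0; 0 0 0.02 0 0 0 0; 0 0 0.02 0 0 0 0; 0 0 0.02 0 0 0 0")

```text
time_s: 11.7
tcp_pos: [0.5381, -0.1593, 0.1503]
tool_rot: [0.0, 0.535, 0.845, -0.0]
force: [0.8, -0.1, -2.1]
grip_width: 0.0153
```

```bash
python3 plan.py .5379 -.1594 .157 25.4
```

```text
t 11.7 tcp [ 0.5381 -0.1593  0.1503] yaw 25.36 F [ 0.83 -0.07 -2.1 ] M [-0.183 -0.104  0.002] w 0.0153 q [ 0.01  0.54  0.23  1.86 -0.17  0.77  0.78]
units shift [ 0.    -0.002 -0.067] turn [ 0.     0.    -0.001]
```

carry_out(increments="0 0 0.01 0 0 0 0; 0 0 0.02 0 0 0 0; 0 0 0.02 0 0 0 0; 0 0 0.02 0 0 0 0; 0 0 0.02 0 0 0 0")

```text
time_s: 12.32
tcp_pos: [0.5381, -0.1593, 0.1483]
tool_rot: [-0.0, 0.535, 0.845, -0.0]
force: [0.0, -0.8, -1.4]
grip_width: 0.0154
```

```bash
python3 plan.py .5379 -.1594 .157 25.4
```

```text
t 12.32 tcp [ 0.5381 -0.1593  0.1483] yaw 25.36 F [ 0.01 -0.84 -1.43] M [-0.103 -0.06   0.   ] w 0.0154 q [ 0.01  0.54  0.23  1.86 -0.17  0.77  0.78]
units shift [-0.    -0.002 -0.087] turn [-0.0001 -0.     -0.0009]
```

carry_out(increments="0 0 0.01 0 0 0 0; 0 0 0.02 0 0 0 0; 0 0 0.03 0 0 0 0; 0 0 0.04 0 0 0 0; 0 0 0.04 0 0 0 0")

```text
time_s: 12.95
tcp_pos: [0.5382, -0.1593, 0.1443]
tool_rot: [0.0, 0.535, 0.845, 0.0]
force: [1.5, 0.6, 0.5]
grip_width: 0.0154
```

```bash
python3 plan.py .5379 -.1594 .157 25.4
```

```text
t 12.95 tcp [ 0.5382 -0.1593  0.1443] yaw 25.36 F [1.47 0.57 0.5 ] M [-0.166 -0.222 -0.009] w 0.0154 q [ 0.02  0.54  0.23  1.86 -0.17  0.76  0.78]
units shift [ 0.    -0.003 -0.127] turn [ 0.0001  0.0001 -0.0008]
```

carry_out(increments="0 0 0.01 0 0 0 0; 0 0 0.02 0 0 0 0; 0 0 0.03 0 0 0 0; 0 0 0.03 0 0 0 0; 0 0 0.03 0 0 0 0")

```text
time_s: 13.58
tcp_pos: [0.5382, -0.1593, 0.1413]
tool_rot: [0.0, 0.535, 0.845, 0.0]
force: [0.7, 0.3, 2.8]
grip_width: 0.0153
```

```bash
python3 plan.py .5379 -.1594 .157 25.4
```

```text
t 13.57 tcp [ 0.5382 -0.1593  0.1413] yaw 25.36 F [0.74 0.3  2.75] M [-0.205 -0.238 -0.024] w 0.0153 q [ 0.02  0.55  0.23  1.86 -0.18  0.75  0.79]
units shift [ 0.    -0.003 -0.157] turn [ 0.0002  0.0002 -0.0009]
```

carry_out(increments="0 0 0.01 0 0 0 0; 0 0 0.02 0 0 0 0; 0 0 0.03 0 0 0 0; 0 0 0.04 0 0 0 0; 0 0 0.04 0 0 0 0")

```text
time_s: 14.2
tcp_pos: [0.5382, -0.1594, 0.1374]
tool_rot: [0.0, 0.535, 0.845, 0.0]
force: [-0.2, 0.6, 6.2]
grip_width: 0.0154
```

carry_out(increments="0 0 0.01 0 0 0 0; 0 0 0.02 0 0 0 0; 0 0 0.02 0 0 0 0; 0 0 0.02 0 0 0 0; 0 0 0.02 0 0 0 0")

```text
time_s: 14.82
tcp_pos: [0.5382, -0.1594, 0.1355]
tool_rot: [0.0, 0.535, 0.845, 0.0]
force: [0.8, -1.3, 7.1]
grip_width: 0.0156
```

```bash
python3 plan.py .5379 -.1594 .157 25.4
```

```text
t 14.82 tcp [ 0.5382 -0.1594  0.1355] yaw 25.36 F [ 0.79 -1.34  7.08] M [-0.135 -0.019  0.004] w 0.0156 q [ 0.02  0.56  0.23  1.87 -0.18  0.74  0.79]
units shift [ 0.001 -0.003 -0.215] turn [ 0.0004  0.0004 -0.001 ]
```

carry_out(increments="0 0 0.01 0 0 0 0; 0 0 0.02 0 0 0 0; 0 0 0.02 0 0 0 0; 0 0 0.02 0 0 0 0; 0 0 0.02 0 0 0 0")

```text
time_s: 15.45
tcp_pos: [0.5383, -0.1594, 0.1336]
tool_rot: [0.0, 0.535, 0.845, 0.0]
force: [-1.0, -0.7, 8.7]
grip_width: 0.0149
```

carry_out(increments="0 0 0.01 0 0 0 0; 0 0 0.01 0 0 0 0; 0 0 0.01 0 0 0 0; 0 0 0.01 0 0 0 0; 0 0 0.01 0 0 0 0")

```text
time_s: 16.08
tcp_pos: [0.5383, -0.1595, 0.1327]
tool_rot: [0.0, 0.535, 0.845, 0.0]
force: [-0.4, 0.2, 9.9]
grip_width: 0.0156
```

carry_out(increments="0 0 0.01 0 0 0 0; 0 0 0.01 0 0 0 0; 0 0 0.01 0 0 0 0; 0 0 0.01 0 0 0 0; 0 0 0.01 0 0 0 0")

```text
time_s: 16.7
tcp_pos: [0.5383, -0.1595, 0.1317]
tool_rot: [0.0, 0.535, 0.845, 0.0]
force: [-0.3, 0.8, 11.3]
grip_width: 0.0153
```

carry_out(increments="0 0 0.01 0 0 0 0; 0 0 0.01 0 0 0 0; 0 0 0.01 0 0 0 0; 0 0 0.01 0 0 0 0; 0 0 0.01 0 0 0 0")

```text
time_s: 17.32
tcp_pos: [0.5384, -0.1595, 0.1308]
tool_rot: [0.0, 0.535, 0.845, 0.0]
force: [-0.4, -1.0, 11.3]
grip_width: 0.0158
```

```bash
python3 plan.py .5379 -.1594 .157 25.4
```

```text
t 17.32 tcp [ 0.5384 -0.1595  0.1308] yaw 25.35 F [-0.44 -1.03 11.35] M [-0.179  0.029 -0.024] w 0.0158 q [ 0.02  0.56  0.23  1.87 -0.18  0.73  0.79]
units shift [ 0.003 -0.004 -0.262] turn [ 0.0009  0.0007 -0.001 ]
```

carry_out(increments="0 0 0.01 0 0 0 0; 0 0 0.01 0 0 0 0; 0 0 0.01 0 0 0 0; 0 0 0.01 0 0 0 0; 0 0 0.01 0 0 0 0")

```text
time_s: 17.95
tcp_pos: [0.5378, -0.1592, 0.1293]
tool_rot: [-0.0, 0.535, 0.845, -0.0]
force: [-1.5, 0.9, 6.1]
grip_width: 0.0153
```

carry_out(increments="0 0 0.01 0 0 0 0; 0 0 0.01 0 0 0 0; 0 0 0.01 0 0 0 0; 0 0 0.01 0 0 0 0; 0 0 0.01 0 0 0 0")

```text
time_s: 18.58
tcp_pos: [0.5378, -0.1592, 0.1283]
tool_rot: [-0.0, 0.535, 0.845, -0.0]
force: [-2.3, 1.1, 7.0]
grip_width: 0.0153
```

```bash
python3 plan.py .5379 -.1594 .157 25.4
```

```text
t 18.57 tcp [ 0.5378 -0.1592  0.1283] yaw 25.36 F [-2.33  1.07  6.99] M [ 0.151  0.419 -0.061] w 0.0153 q [ 0.02  0.57  0.22  1.87 -0.18  0.72  0.79]
units shift [-0.002 -0.    -0.287] turn [-0.0005 -0.0006 -0.0009]
```

The force fell sharply, from 12.8 N to about 7.6 N, which is the snap. I'll press about 4 mm more, still under 14 N, to be sure both clips are over. Then I'll unload and let go.

carry_out(increments="0 0 0.01 0 0 0 0; 0 0 0.02 0 0 0 0; 0 0 0.03 0 0 0 0; 0 0 0.04 0 0 0 0; 0 0 0.04 0 0 0 0")

```text
time_s: 19.2
tcp_pos: [0.5378, -0.1592, 0.1245]
tool_rot: [-0.0, 0.535, 0.845, -0.0]
force: [-3.2, 0.3, 10.2]
grip_width: 0.0153
```

```bash
python3 plan.py .5379 -.1594 .157 25.4
```

```text
t 19.2 tcp [ 0.5378 -0.1592  0.1245] yaw 25.36 F [-3.16  0.29 10.18] M [0.119 0.661 0.021] w 0.0153 q [ 0.02  0.57  0.22  1.87 -0.18  0.72  0.79]
units shift [-0.002 -0.    -0.325] turn [-0.0004 -0.0006 -0.001 ]
```

carry_out(increments="0 0 0.01 0 0 0 0; 0 0 0.01 0 0 0 0; 0 0 0.01 0 0 0 0; 0 0 0.01 0 0 0 0; 0 0 0.01 0 0 0 0")

```text
time_s: 19.82
tcp_pos: [0.5378, -0.1592, 0.1236]
tool_rot: [-0.0, 0.535, 0.845, -0.0]
force: [-3.7, 1.3, 10.1]
grip_width: 0.0157
```

```bash
python3 plan.py .5379 -.1594 .157 25.4
```

```text
t 19.82 tcp [ 0.5378 -0.1592  0.1236] yaw 25.36 F [-3.71  1.25 10.11] M [ 0.218  0.701 -0.007] w 0.0157 q [ 0.02  0.57  0.22  1.87 -0.18  0.71  0.79]
units shift [-0.002 -0.    -0.334] turn [-0.0004 -0.0005 -0.0009]
```

carry_out(increments="0 0 -0.03 0 0 0 0; 0 0 -0.06 0 0 0 0; 0 0 -0.09 0 0 0 0; 0 0 -0.12 0 0 0 0; 0 0 -0.12 0 0 0 0")

```text
time_s: 20.45
tcp_pos: [0.5382, -0.1593, 0.1355]
tool_rot: [0.0, 0.535, 0.845, 0.0]
force: [-0.0, -0.5, 1.1]
grip_width: 0.0156
```

```bash
python3 plan.py .5379 -.1594 .157 25.4; python3 - <<'E'
from h import *
from workcell import camera
c=camera("scene");pickle.dump(c,open("scene6.pkl","wb"))
d=camera("top");pickle.dump(d,open("top6.pkl","wb"))
cv2.imwrite("pics/s6.png",np.hstack([crop(c["color"],225,100,70,100,6),crop(d["color"],380,200,60,100,6)]))
E
```

```text
t 20.45 tcp [ 0.5382 -0.1593  0.1355] yaw 25.36 F [-0.02 -0.52  1.1 ] M [-0.037  0.084  0.003] w 0.0156 q [ 0.02  0.56  0.23  1.87 -0.18  0.74  0.79]
units shift [ 0.    -0.003 -0.215] turn [ 0.0002  0.0002 -0.0008]
```

View pics/s6.png

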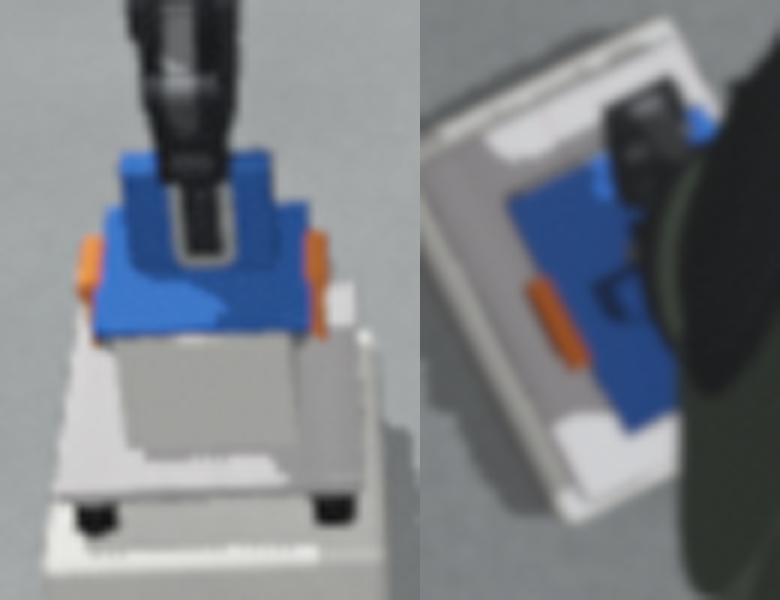

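The picture shows the plate flat on the box with no gap: its front edge runs from (95,333) to (308,333). Both orange clips lie along the sides, at (90,290) and (317,285). The load curve points to a free home TCP height of about 0.1375. Now I'll let go.

carry_out(increments="0 0 -0.02 0 0 0 0; 0 0 -0.02 0 0 0 0; 0 0 -0.02 0 0 0 0.5; 0 0 -0.02 0 0 0 1; 0 0 -0.02 0 0 0 1")

```text
time_s: 21.18
tcp_pos: [0.5381, -0.1593, 0.1373]
tool_rot: [0.0, 0.535, 0.845, 0.0]
force: [-0.0, 0.7, -0.9]
grip_width: 0.0691
```

carry_out(increments="0 0 -0.02 0 0 0 1; 0 0 -0.02 0 0 0 1; 0 0 -0.2 0 0 0 1; 0 0 -0.5 0 0 0 1; 0 0 -0.9 0 0 0 1")

```text
time_s: 21.8
tcp_pos: [0.5377, -0.1592, 0.2278]
tool_rot: [-0.001, 0.535, 0.845, -0.0]
force: [1.1, 0.1, -0.2]
grip_width: 0.0853
```

carry_out(increments="0.25 0 0 0 0 0 1; 0.5 0 0 0 0 0 1; 0.75 0 0 0 0 0 1; 1 0 0 0 0 0 1; 1 0 0 0 0 0 1")

```text
time_s: 22.42
tcp_pos: [0.4949, -0.0676, 0.2275]
tool_rot: [-0.0, 0.534, 0.846, 0.0]
force: [-0.4, -0.1, 1.0]
grip_width: 0.085
```

carry_out(increments="0.25 0 0 0 0 0 1; 0.5 0 0 0 0 0 1; 0.75 0 0 0 0 0 1; 1 0 0 0 0 0 1; 1 0 0 0 0 0 1")

```text
time_s: 23.05
tcp_pos: [0.4523, 0.0222, 0.2274]
tool_rot: [-0.0, 0.534, 0.846, 0.0]
force: [0.2, -0.6, 0.1]
grip_width: 0.0855
```

```bash
python3 plan.py .5379 -.1594 .157 25.4; python3 - <<'E'
from h import *
from workcell import camera
c=camera("scene");d=camera("top");pickle.dump((c,d),open("last.pkl","wb"))
cv2.imwrite("pics/s7.png",np.hstack([crop(c["color"],225,110,70,85,6),crop(d["color"],380,200,60,85,6)]))
s,t=load("scene0"),load("top0")
for a,b in((c,s),(d,t)): # any other thing moved?
    m=(cv2.absdiff(a["color"],b["color"]).max(2)>50).astype(np.uint8);n,_,st,_=cv2.connectedComponentsWithStats(m);print([r[:5].tolist() for r in st[1:] if r[4]>60])
E
```

```text
t 23.05 tcp [0.4523 0.0222 0.2274] yaw 25.45 F [ 0.19 -0.56  0.14] M [-0.005  0.002  0.001] w 0.0855 q [-0.36  0.26  0.22  2.05 -0.07  0.84  0.34]
units shift [-2.007 -0.008  0.704] turn [ 0.0003 -0.0002  0.0012]
[[332, 0, 24, 16, 225], [355, 0, 42, 29, 565], [336, 12, 37, 90, 1509], [600, 27, 40, 60, 738], [442, 119, 197, 66, 1700], [238, 125, 42, 33, 1067], [402, 204, 50, 48, 1803]]
[[222, 216, 44, 48, 1242], [395, 218, 52, 54, 1723], [288, 257, 99, 94, 1709], [393, 291, 15, 54, 225], [282, 301, 8, 64, 318], [44, 374, 60, 26, 781]]
```

View pics/s7.png

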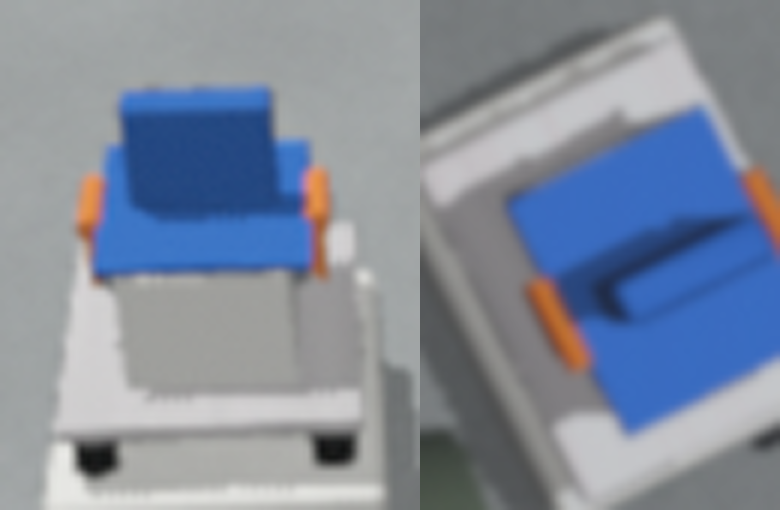

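The cover sits flat and level on the box, with a clip on each beaded side. It stayed in place after release, and nothing else in either picture moved except the arm and its shadow. I'm handing it in.

```bash
python3 -c "
from workcell import sign_off
print(sign_off())"
```

```text
the job is handed in; nothing more can be done
None
```

The blue cover is on the sample box, clipped down and let go, and I handed the job in at about 23 s of the 61 s allowed. I took the nearest of the three look-alikes, 0.60 m from the base.

- **Fit:** the studs went in with almost no force (small side loads only). First contact came at TCP z ≈ 0.146, close to the height expected for a cover resting 9 mm too high.
- **Snap:** pressing rose to about 13 N, then fell sharply to about 7.6 N. I pressed on to about 11.7 N, so the readings stayed well under 20 N.
- **Last checks:** after release the cover lies level with no visible gap and a clip arm on each side, and the gripper is about 0.2 m clear. The bottles and basket are unchanged in the before and after pictures.
- **What disagreed:**
  - The scene camera was off from the robot by about 3 mm, with edges slightly rotated, so I relied on the top camera and on feel.
  - The force readings put the home height at TCP z 0.136 to 0.138, about 1 mm either side of the expected 0.137, so "fully home" is confirmed only to that accuracy.
  - The fall in force did not show the two clips separately. That both caught rests on the cover lying level, to within about 1.5 mm, in the last pictures.

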